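# Rebuild the stack on a microscope focus spindle

## Robot

A 6-joint arm with a two-finger parallel gripper is mounted at the origin on the work surface. World frame = base frame: x ahead of the robot, y to its left, z up, the work surface at z = 0. Lengths are in m, angles in rad, forces in N, time in s.
With the tool pointing down it reaches from about 0.275 to 0.975 m from the base axis. Payload 8.4 kg.
Tool frame: the origin (TCP) lies at the centre of the arm's flange, where the gripper is bolted on; the fingertips stand 190 mm ahead of it and the grasp point (between the pads) lies 171 mm ahead of it (robot.nose_length is the distance from the TCP to the fingertips, in m); z points along the fingers, y is the line along which they close (so a half turn about z gives the same grasp; the last joint's range is limited). The gripper opens to 92 mm and grips with 3 to 60 N. Pads are 20 mm wide; open, the fingers measure 128 mm over their backs; the gripper's body (75 mm by 189 mm) begins 69 mm behind the grasp point.
Start: joints at [-1.197, 0.353, 1.633, -0, 1.155, -0.002], TCP at [0.229, -0.581, 0.405] pointing down, gripper open.
Joint ranges: [-2.63, 2.63], [-0.92, 2.1], [0.06, 2.66], [-1.3, 4.44], [0, 2.69], [-3.02, 3.02]. Speed limits (rad/s): [2.22, 2.22, 2.79, 3.14, 3.14, 3.14].

## Interface

Orientations are given as a rotation vector (axis times angle).
In Python, from bench import robot gives the robot as it stands.
- The arm moves only by the shell command python3 -m inch 'ROWS' [FORCE]. ROWS is JSON, a list of rows, each a list of 7 numbers: the shift along the world's x, y, z in m, then the turn, a rotation vector about the world's x, y, z in degrees, then the opening, from -1 (shut) to 1 (fully open). A call has 1 to 10 rows; each row is the pose to reach, as a shift and turn from the pose commanded when the call began; what a row does not reach only later rows make up. A row lasts 1/10 s, in which the tool goes at most 50 mm and 8.59 degrees, less where a joint would pass 70% of its speed; a pose out of reach is approached as far as the arm can. A call with a gripper value outside its range is refused whole. The fingers move at their own pace and stop on an object; FORCE is the grip in N (left out, the last holds). Time passes only in rows, so rows that repeat a pose let the fingers close. It gives the time, the measured TCP pose, the force, the opening and the grip force at its end, in the units of the state.
- robot.get_obs(): the state, without advancing time (a new reading comes with each control period).
- robot.snapshot(name): name is "scene" or "top"; returns the picture (480x640x3 uint8, red, green, blue); there is no depth.
- robot.camera_params(name): a dict with "K" (3x3 intrinsics, pixels), "k1" (the pictures are not rectified: a ray, as slopes to the right and down, at radius r is drawn at 1 + k1 r^2 times it, then the intrinsics apply), "R" (3x3) and "t" (3): a world point X has camera coordinates R X + t. Camera axes: x right, y down, z forward; pixel columns grow to the right and rows downward; lengths in m; the calibration is good to about 2 mm. A picture is of the moment at which its call begins. camera_params takes no time and is no camera call.
- robot.finish_job(): hands the job in; it is judged then, once.
The state is a dict: "time_s": time; "joint_pos": joint angles; "dq": joint speeds; "tau": joint torques, N m; "position": TCP position; "tool_rot": TCP orientation; "force": force on the tool from outside, world axes, zero at the start; "ft_torque": the same for the moment, N m; "width": finger opening in m; "grip_force": force on a finger pad.
Only numpy, scipy, OpenCV 4.12 (cv2) and the standard library are available. Lean on these libraries where they do the work, as an engineer would, in place of code of your own. Each camera call takes 0.05 s, during which the arm holds its last target. There are 200 camera calls.

## Task

Rebuild the microscope's focus spindle: thread the white spacer, then the steel washer, then the square brass bushing onto the upright spindle, one at a time, and let go with each fully home on the one below. The bushing only passes the two red keys when its slots line up with them, so rest it lightly on the keys and turn it until it drops in. Never push the bushing against the spindle or its keys with more than about 20 N, and leave the other things on the bench where they are.

Things in the scene. Friction and masses are not known exactly. Their poses are not given: they have to be found in the camera images.
- stand: fixed cream focus block, 120 (x) x 90 (y) x 22 mm, with a black round boss (diameter 52 mm, top 30 mm above the bench) in the middle of its top and a small black knob on its +y side; origin at the centre of its underside, z up. A steel spindle, diameter 15.6 mm, stands upright in the boss; it turns, but stiffly (friction 0.6 N m), so a bushing resting lightly on its keys does not drag it round
- nose (a point): where the top of the spindle is at rest, on its axis, 90 mm above the bench; the last 6 mm taper to diameter 8 mm. The spindle is sprung: pushed down it starts to sink at about 2.5 N, gives 1 N more per mm and stops hard after 7 mm (about 10 N); it springs back up by itself
- keys (a point): point on the spindle axis level with the tops of the two red keys at rest, 74 mm above the bench; axes as the block's. The keys stick out on opposite sides, each 5 mm wide, 12 mm high, reaching 13 mm from the axis. Their direction is not measured: seen from above, the line through them lies 6 to 86 degrees counter-clockwise of the block's +x axis
- seat (a point): centre of the top face of the black boss, on the spindle axis, 30 mm above the bench; axes as the block's. The spacer rests here; the washer's underside then comes 18 mm and the bushing's underside 24 mm above it
- spacer: white plastic ring, outer diameter 40 mm, bore 29.4 mm, 18 mm high (28 g), lying flat on the blue mat; passes the keys at any angle; origin at the centre of its underside, z along its axis
- washer: flat steel ring, outer diameter 44 mm, bore 29.4 mm, 6 mm thick (40 g), lying flat on the mat; passes the keys at any angle; origin at the centre of its underside, z along its axis
- bushing: square brass bushing, 36 x 36 mm across flats, 22 mm high (about 160 g), standing on the mat; bore about 18 mm with two slots running its full height along its own +x and -x, each 6.5 mm wide and reaching 15 mm from the axis (enters the keys within about 3 degrees either way, also half a turn round); origin at the centre of its underside, z along the bore
- mat: fixed blue rubber mat, 220 (x) x 320 (y) x 3 mm, on which the three parts, the objective and the screwdriver lie; origin at the centre of its underside
- objective: bystander: bare-metal microscope objective standing on the mat, diameter 24 mm, 38 mm high; origin at the centre of its underside
- screwdriver: bystander: screwdriver 150 mm long lying on the mat; origin below its middle, x along it
- marker: bystander: white marker with a red cap, 130 mm long, 15 mm high, lying on the bench; origin on its underside near the middle, x along it towards the cap
- dish: bystander: shallow white dish, diameter 90 mm, 16 mm high; origin at the centre of its underside
- dropper_bottle: bystander: small amber bottle with a blue cap, diameter 40 mm, 75 mm high; origin at the centre of its underside
- slide_box: bystander: green slide box 100 x 80 x 35 mm; origin at the centre of its underside
- eyepiece: bystander: black eyepiece standing upright, diameter 33 mm, 50 mm high; origin at the centre of its underside
Mind the look-alikes: they are no part of the job. What is meant by the washer is not brown, pink or turquoise, and is the smaller of those in its own colour.

How it is judged:
By the outcome, as a careful person would: the job done as asked, in the order asked, and still so for the second after the job is handed in, with the robot touching nothing.
It also fails if it takes over 72 s, if anything falls off the work surface, if the arm or the gripper's body presses on something with over 40 N, if the wrist force passes 120 N, or if a joint passes its speed limit or range.

## Working session

There is one attempt and no reset: what is moved stays moved. The work goes in short steps, Python scripts to look and compute and a shell command to move; the robot and the scene stay as the last step left them, time stands still between calls to the robot, and variables do not carry over. Pictures are saved under pics/ and viewed, at most 10 in all, crops included, and the job is handed in when it is done.

```bash
mkdir -p pics; ls; python3 - <<'E'
from bench import robot
import cv2
for n in ["scene","top"]:
    im=robot.snapshot(n); cv2.imwrite(f"pics/{n}0.png",im[:,:,::-1]); p=robot.camera_params(n)
    print(n,p)
print(robot.get_obs())
E
```

```text
pics
scene {'K': array([[505.69860028,   0.        , 305.96478089],
       [  0.        , 505.69860028, 242.870417  ],
       [  0.        ,   0.        ,   1.        ]]), 'k1': -0.10919162818361827, 'R': array([[ 0.38080166,  0.9246518 ,  0.00302548],
       [ 0.76601323, -0.31363314, -0.56112208],
       [-0.51789365,  0.21599377, -0.82772753]]), 't': array([-0.20805469, -0.39388529,  1.41413195])}
top {'K': array([[487.89370431,   0.        , 330.6030753 ],
       [  0.        , 487.89370431, 234.60823714],
       [  0.        ,   0.        ,   1.        ]]), 'k1': -0.053392305430868606, 'R': array([[-0.04446541, -0.998998  , -0.00508184],
       [-0.97382692,  0.0444789 , -0.22289628],
       [ 0.22289897, -0.00496234, -0.97482892]]), 't': array([-0.00293328,  0.56354679,  1.01272062])}
{'time_s': 0.1, 'joint_pos': array([-1.19743407e+00,  3.53588125e-01,  1.63407069e+00, -1.83092430e-05,
        1.15520065e+00, -2.39030699e-03]), 'dq': array([-6.58391645e-05, -1.28142114e-03, -1.12912599e-03, -1.04631275e-03,
       -4.42152173e-04,  8.11618661e-04]), 'tau': array([-7.98130441e-05, -5.94907701e+01, -3.34929335e+01,  6.98056002e-02,
        1.82629534e-02, -1.80257030e-05]), 'position': array([ 0.22928247, -0.58119335,  0.40402817]), 'tool_rot': array([-3.08508804e+00, -5.86544033e-01,  3.92683043e-04]), 'force': array([ 0.15909511, -0.29984678,  0.14210843]), 'ft_torque': array([-0.00447327, -0.01886714, -0.02011419]), 'grip_force': 0.0, 'width': 0.09159873215430449}
```

View pics/top0.png

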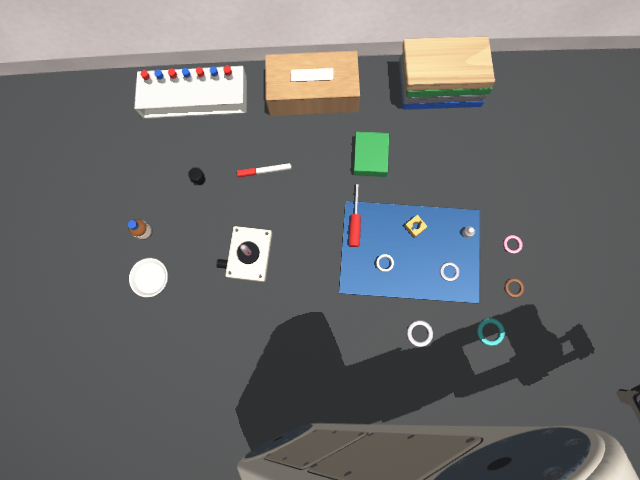

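View pics/scene0.png

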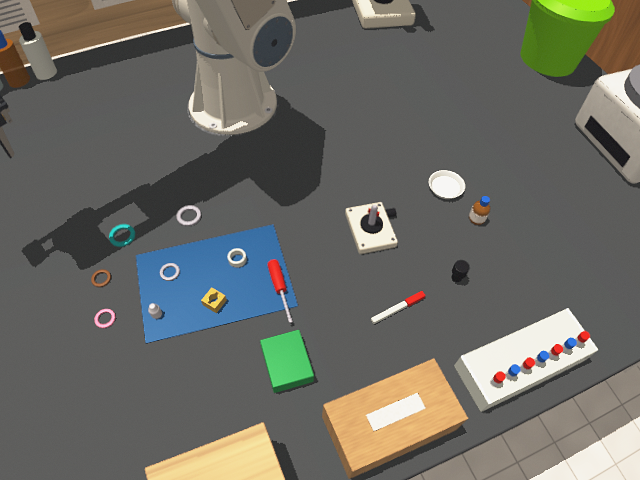

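Top-view candidates:
- Spacer: white ring at (385,263). The only other white or grey rings are (450,272) and (420,334).
- Washer: steel ring on the mat at (450,272), against the larger grey ring at (420,334), turquoise (491,332), brown (514,287) and pink (513,244).
- Bushing: brass square at (416,226).
- Stand: (249,254).

Next I'll take a close crop and a first measurement.

```bash
cat > h.py <<'E'
import numpy as np, cv2
from bench import robot
def cam(n): return robot.camera_params(n)
def ray(n,uv):
    p=cam(n);K=p["K"];x=np.array([(uv[0]-K[0,2])/K[0,0],(uv[1]-K[1,2])/K[1,1]])
    s=x.copy()
    for _ in range(10): s=x/(1+p["k1"]*(s@s))
    return -p["R"].T@p["t"], p["R"].T@np.array([s[0],s[1],1])
def plane(n,uv,z):
    c,d=ray(n,uv); return (c+d*(z-c[2])/d[2])[:2]
def proj(n,X):
    p=cam(n);K=p["K"];c=p["R"]@np.asarray(X,float)+p["t"];s=c[:2]/c[2];s=s*(1+p["k1"]*(s@s))
    return np.array([K[0,0]*s[0]+K[0,2],K[1,1]*s[1]+K[1,2]])
def comps(n,im,mask,box,z,amin=15):
    m=np.zeros_like(mask,np.uint8);x0,y0,x1,y1=box;m[y0:y1,x0:x1]=mask[y0:y1,x0:x1]
    for c in cv2.findContours(m,cv2.RETR_EXTERNAL,cv2.CHAIN_APPROX_NONE)[0]:
        if cv2.contourArea(c)<amin: continue
        # world-plane outline
        w=np.array([plane(n,q,z) for q in c[:,0].astype(float)])*1000
        r=cv2.minAreaRect(w.astype(np.float32)); ce,_=cv2.minEnclosingCircle(w.astype(np.float32))
        print(n,"px",c[:,0].mean(0).round(1),"area",cv2.contourArea(c),"rect",np.round(r[0],1),np.round(r[1],1),round(r[2],1))
E
python3 - <<'E'
from h import *
T=cv2.imread("pics/top0.png");S=cv2.imread("pics/scene0.png")
a=cv2.resize(T[200:305,335:490],None,fx=3.2,fy=3.2,interpolation=cv2.INTER_CUBIC)
b=cv2.resize(T[222:288,212:278],None,fx=4.5,fy=4.5,interpolation=cv2.INTER_CUBIC)
c=cv2.resize(S[190:260,335:405],None,fx=3.7,fy=3.7,interpolation=cv2.INTER_CUBIC)
d=cv2.resize(S[235:325,140:260],None,fx=2.8,fy=2.8,interpolation=cv2.INTER_CUBIC)
o=np.zeros((600,800,3),np.uint8)
for im,x,y in((a,0,0),(b,500,0),(c,500,300),(d,0,340)): 
    o[y:y+im.shape[0],x:x+im.shape[1]]=im[:600-y,:800-x]
cv2.imwrite("pics/crop1.png",o)
for n,I in(("top",T),("scene",S)):
    h=cv2.cvtColor(I,cv2.COLOR_BGR2HSV);H,Sa,V=cv2.split(h)
    bx={"top":((345,205,480,300),(215,220,280,290),(405,318,436,350)),"scene":((150,240,265,325),(340,195,405,260),(170,200,205,230))}[n]
    print("bushing z25");comps(n,I,(H>10)&(H<40)&(Sa>90)&(V>70),bx[0],.025)
    print("white/grey z9(washer)");comps(n,I,(Sa<90)&(V>110),bx[0],.009)
    print(" z21(spacer)");comps(n,I,(Sa<90)&(V>110),bx[0],.021)
    print("big ring z6");comps(n,I,(Sa<90)&(V>110),bx[2],.006)
    print("stand z22");comps(n,I,(Sa<90)&(V>120),bx[1],.022)
    print("red keys z74");comps(n,I,((H<8)|(H>172))&(Sa>100)&(V>70),bx[1],.074,2)
E
```

```text
bushing z25
top px [415.4 226. ] area 240.5 rect [ 583.6 -223.8] [35.9 40.6] 35.7
white/grey z9(washer)
top px [449.3 271.2] area 272.5 rect [ 477.7 -296.3] [44.1 41.5] 87.3
top px [384.5 262.8] area 236.0 rect [ 504.3 -149.1] [39.2 39.5] 87.4
top px [468.3 231.8] area 85.5 rect [ 567.5 -349.4] [22.8 29.5] 41.1
top px [355.8 209. ] area 15.0 rect [634.2 -90.6] [ 6.4 20.3] 80.0
 z21(spacer)
top px [449.3 271.2] area 272.5 rect [ 476.  -293.4] [43.6 41.1] 87.3
top px [384.5 262.8] area 236.0 rect [ 502.3 -147.7] [38.8 39. ] 87.4
top px [468.3 231.8] area 85.5 rect [ 564.9 -345.8] [22.5 29.2] 41.1
top px [355.8 209. ] area 15.0 rect [630.8 -89.9] [ 6.3 20.1] 80.0
big ring z6
top px [419.8 333.1] area 523.5 rect [ 342.1 -216.8] [56.4 57.1] 87.2
stand z22
top px [248.6 253.6] area 2021.5 rect [537.6 160.1] [ 92.4 121.3] 80.7
red keys z74
top px [247.5 251.8] area 5.0 rect [530.  153.8] [7.9 4.6] 43.1
bushing z25
scene px [213.6 299.8] area 342.5 rect [ 592.9 -225.3] [44.6 41.8] 35.4
white/grey z9(washer)
scene px [154.7 310.4] area 120.0 rect [ 561.  -347.1] [22.3 37.4] 88.7
scene px [169.1 271.1] area 252.0 rect [ 480.6 -294.9] [41.8 44. ] 76.7
scene px [236.4 257.1] area 271.0 rect [ 501.7 -148.9] [40.  50.4] 71.5
 z21(spacer)
scene px [154.7 310.4] area 120.0 rect [ 568.1 -345.7] [22.  36.9] 88.7
scene px [169.1 271.1] area 252.0 rect [ 488.6 -294.2] [41.2 43.4] 76.7
scene px [236.4 257.1] area 271.0 rect [ 509.5 -150. ] [39.5 49.8] 71.5
big ring z6
scene px [188.2 214.7] area 360.5 rect [ 343.2 -216.6] [55.6 58.3] 34.3
stand z22
scene px [370.4 227.2] area 1814.0 rect [545.4 159. ] [ 94.9 129.4] 80.8
red keys z74
scene px [377.3 214. ] area 6.0 rect [553.4 164.7] [ 4.4 11.2] 63.0
scene px [369.1 210.5] area 3.0 rect [538.2 152.7] [ 3.5 13.5] 49.1
```

View pics/crop1.png

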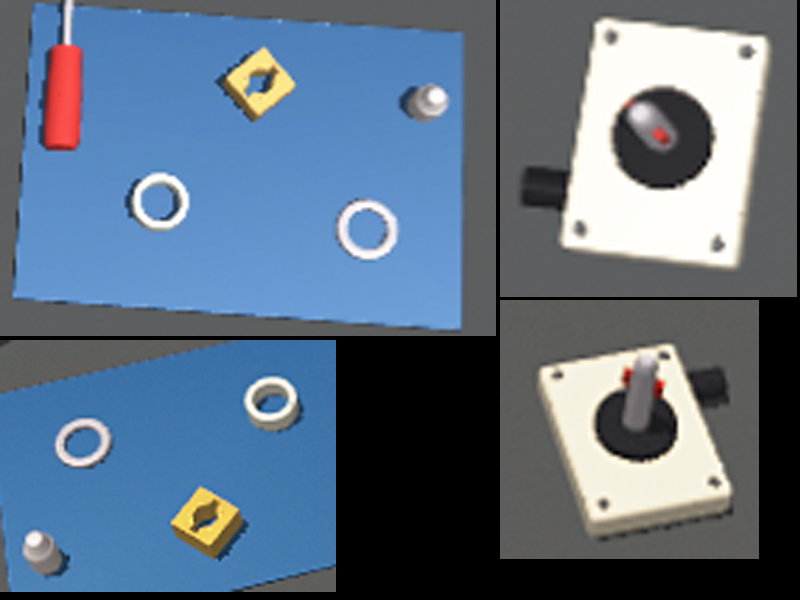

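The crop settles it. The washer is the thin ring on the mat, about 44 mm across, where the other grey ring is about 57 mm. The spacer is the tall white ring, and the bushing is brass with its slots at about −54° in world axes. The red keys show on both sides of the spindle, at roughly 40° world. Next I'll measure the boss, nose and keys, and approach the spacer.

```bash
python3 - <<'E'
from h import *
T=cv2.imread("pics/top0.png");S=cv2.imread("pics/scene0.png")
for n,I,bx in(("top",T,(230,238,266,270)),("scene",S,(355,208,390,240))):
    h=cv2.cvtColor(I,cv2.COLOR_BGR2HSV);H,Sa,V=cv2.split(h)
    print(n,"cam",(-cam(n)["R"].T@cam(n)["t"]).round(3))
    m=(V<70);x0,y0,x1,y1=bx
    mm=np.zeros(m.shape,np.uint8);mm[y0:y1,x0:x1]=m[y0:y1,x0:x1]
    nl,l,st,ce=cv2.connectedComponentsWithStats(mm);k=1+st[1:,4].argmax()
    c=cv2.convexHull(cv2.findContours((l==k).astype(np.uint8),cv2.RETR_EXTERNAL,cv2.CHAIN_APPROX_NONE)[0][0])
    w=np.array([plane(n,q,.030) for q in c[:,0].astype(float)])*1000
    print("boss hull z30",cv2.minAreaRect(w.astype(np.float32)),cv2.minEnclosingCircle(w.astype(np.float32)))
    r=((H<8)|(H>172))&(Sa>70)&(V>60); ys,xs=np.nonzero(r[y0:y1,x0:x1]); print("red",[(x+x0,y+y0) for x,y in zip(xs,ys)])
    for X in((.537,.160,.09),(.537,.160,.074),(.537,.160,.03)): print(X,proj(n,X).round(1))
# slots
h=cv2.cvtColor(T,cv2.COLOR_BGR2GRAY);H=cv2.cvtColor(T,cv2.COLOR_BGR2HSV)
print(H[221:231,409:424,2]); print(H[221:231,409:424,1])
g=cv2.cvtColor(T,cv2.COLOR_BGR2GRAY)[240:262,236:258];print(g)
E
A='[0.275,0.432,-0.12,0,0,0,0.3]'; python3 -m inch '[[0.275,0.432,-0.12,0,0,0,0.3],[0.275,0.432,-0.12,0,0,0,0.3],[0.275,0.432,-0.12,0,0,0,0.3],[0.275,0.432,-0.12,0,0,0,0.3],[0.275,0.432,-0.12,0,0,0,0.3],[0.275,0.432,-0.12,0,0,0,0.3],[0.275,0.432,-0.12,0,0,0,0.3],[0.275,0.432,-0.12,0,0,0,0.3],[0.275,0.432,-0.12,0,0,0,0.3],[0.275,0.432,-0.12,0,0,0,0.3]]' 20
```

```text
top cam [ 0.323 -0.023  1.113]
boss hull z30 ((537.6757202148438, 160.19351196289062), (45.51678466796875, 48.694427490234375), 89.32205200195312) ((537.60498046875, 160.69064331054688), 24.87779426574707)
red [(np.int64(240), np.int64(244)), (np.int64(241), np.int64(244)), (np.int64(240), np.int64(245)), (np.int64(247), np.int64(250)), (np.int64(246), np.int64(251)), (np.int64(247), np.int64(251)), (np.int64(248), np.int64(251)), (np.int64(246), np.int64(252)), (np.int64(247), np.int64(252)), (np.int64(248), np.int64(252)), (np.int64(249), np.int64(252)), (np.int64(247), np.int64(253)), (np.int64(248), np.int64(253)), (np.int64(249), np.int64(253))]
(0.537, 0.16, 0.09) [243.3 247.5]
(0.537, 0.16, 0.074) [244.6 249. ]
(0.537, 0.16, 0.03) [248.1 252.7]
scene cam [ 1.113 -0.237  0.95 ]
boss hull z30 ((545.8709716796875, 159.57296752929688), (48.66593551635742, 47.48857498168945), 54.84330368041992) ((544.7660522460938, 160.69924926757812), 26.358388900756836)
red [(np.int64(369), np.int64(208)), (np.int64(369), np.int64(209)), (np.int64(370), np.int64(209)), (np.int64(369), np.int64(21
[... 3424 characters left out ...]
  48  48]
 [253 182  46  46  46  47  47  46  47  46  48  51  52  49  47  48  48  48
   48  48  48  49]
 [253 223 107  46  47  47  46  47  46  48  48  48  48  48  48  48  48  47
   48  48  48  44]
 [253 225 109  47  46  47  47  46  47  48  49  49  49  48  49  49  47  48
   48  48  49  32]
 [253 253 193  66  47  46  47  47  47  48  48  48  48  48  48  48  48  48
   48  49  33 213]
 [253 253 253 191  66  46  47  49  47  48  48  48  48  47  49  48  49  49
   49  40 151 251]
 [253 253 253 253 190  66  48  48  47  48  48  48  49  48  49  49  49  44
   33 148 250 254]]
time_s: 1.1
position: [0.4914, -0.1688, 0.2901]
tool_rot: [-3.086, -0.587, 0.0]
force: [0.9, -0.3, 0.6]
width: 0.06
grip_force: 0.0
```

```bash
python3 -m inch '[[0,0,-0.03,0,0,0,0.3],[0,0,-0.06,0,0,0,0.3],[0,0,-0.08,0,0,0,0.3],[0,0,-0.086,0,0,0,0.3],[0,0,-0.086,0,0,0,0.3],[0,0,-0.086,0,0,0,-0.6],[0,0,-0.086,0,0,0,-0.6],[0,0,-0.086,0,0,0,-0.6],[0,0,-0.086,0,0,0,-0.6],[0,0,-0.086,0,0,0,-0.6]]' 8
python3 - <<'E'
from h import *
robot.snapshot
im=robot.snapshot("scene");cv2.imwrite("pics/s1.png",cv2.resize(im[220:330,140:300,::-1],None,fx=4,fy=4))
print(robot.get_obs()["position"])
E
```

```text
time_s: 2.1
position: [0.4909, -0.1708, 0.205]
tool_rot: [3.086, 0.587, 0.001]
force: [-1.0, 0.3, -0.9]
width: 0.0214
grip_force: 0.1
[ 0.4908372  -0.17076877  0.20489906]
```

View pics/s1.png

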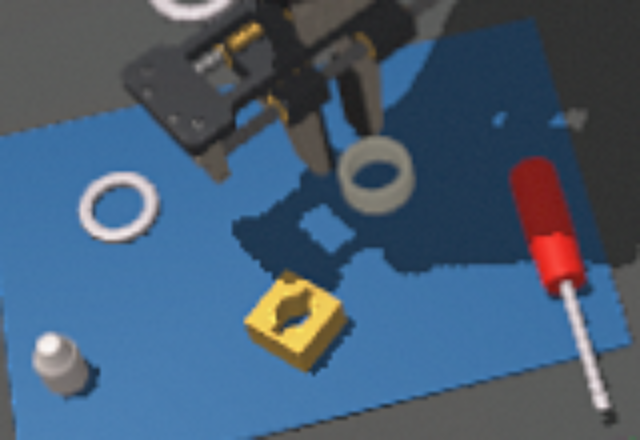

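The first approach stopped short at the speed limit, so the fingers closed beside the ring and nudged it. It is still flat, now near scene pixel (234,264). I'll lift and measure it again.

```bash
python3 -m inch '[[0,0,0.03,0,0,0,0.3],[0,0,0.06,0,0,0,0.3],[-0.05,0,0.086,0,0,0,0.3],[-0.10,-0.02,0.086,0,0,0,0.3],[-0.15,-0.04,0.086,0,0,0,0.3],[-0.15,-0.04,0.086,0,0,0,0.3]]'
python3 - <<'E'
from h import *
for n,bx in(("top",(360,245,405,290)),("scene",(215,240,260,285))):
    im=robot.snapshot(n)[:,:,::-1].copy();cv2.imwrite(f"pics/m_{n}.png",im)
    H,Sa,V=cv2.split(cv2.cvtColor(im,cv2.COLOR_BGR2HSV))
    comps(n,im,(Sa<90)&(V>80),bx,.021)
o=robot.get_obs();print(o["position"],o["width"])
E
```

```text
time_s: 2.75
position: [0.337, -0.2107, 0.2905]
tool_rot: [-3.086, -0.585, 0.003]
force: [0.5, -0.1, 0.3]
width: 0.0594
grip_force: 0.0
top px [389.  257.4] area 242.0 rect [ 513.3 -158.7] [41.2 39.2] 87.4
scene px [233.5 263.3] area 283.5 rect [ 522.1 -159.4] [48.9 41.2] 9.0
[ 0.33941666 -0.21112119  0.29084839] 0.05996836808592258
```

```bash
python3 -m inch '[[0.04,0.012,0,0,0,0,0.3],[0.08,0.024,0,0,0,0,0.3],[0.12,0.036,0,0,0,0,0.3],[0.16,0.048,0,0,0,0,0.3],[0.174,0.051,0,0,0,0,0.3],[0.174,0.051,0,0,0,0,0.3],[0.174,0.051,0,0,0,0,0.3]]' 8
python3 -m inch '[[0,0,-0.03,0,0,0,0.3],[0,0,-0.06,0,0,0,0.3],[0,0,-0.085,0,0,0,0.3],[0,0,-0.091,0,0,0,0.3],[0,0,-0.091,0,0,0,0.3],[0,0,-0.091,0,0,0,-0.4],[0,0,-0.091,0,0,0,-0.4],[0,0,-0.091,0,0,0,-0.4],[0,0,-0.091,0,0,0,-0.4]]' 8
```

```text
time_s: 3.55
position: [0.5144, -0.1593, 0.29]
tool_rot: [-3.085, -0.588, 0.002]
force: [-0.2, -0.4, 0.4]
width: 0.06
grip_force: 0.0
time_s: 4.45
position: [0.5152, -0.1599, 0.2007]
tool_rot: [3.085, 0.587, 0.002]
force: [-1.1, 0.0, 7.5]
width: 0.0399
grip_force: 8.0
```

```bash
python3 -m inch '[[0,0,0.001,0,0,0,0],[0,0,0.001,0,0,0,0.1],[0,0,0.001,0,0,8.5,0.1],[0,0,0.001,0,0,17,0.1],[0,0,0.001,0,0,25.5,0.1],[0,0,0.001,0,0,34,0.1],[0,0,0.001,0,0,42.5,0.1],[0,0,0.001,0,0,51,0.1],[0,0,0.001,0,0,59.5,0.1],[0,0,0.001,0,0,68,0.1]]' 8
python3 -m inch '[[0,0,0,0,0,8.5,0.1],[0,0,0,0,0,17,0.1],[0,0,0,0,0,22,0.1],[0,0,0,0,0,22,0.1],[0,0,0,0,0,22,-0.4],[0,0,0,0,0,22,-0.4],[0,0,0,0,0,22,-0.4],[0,0,0,0,0,22,-0.4]]' 12
```

```text
time_s: 5.45
position: [0.5147, -0.1596, 0.2005]
tool_rot: [-2.223, -2.219, 0.0]
force: [-0.1, -0.4, 0.5]
width: 0.0507
grip_force: 0.0
time_s: 6.25
position: [0.5148, -0.1597, 0.2006]
tool_rot: [-1.768, -2.597, 0.0]
force: [0.0, -0.1, -0.5]
width: 0.0395
grip_force: 12.0
```

```bash
python3 -m inch '[[0,0,0.03,0,0,0,-0.4],[0,0,0.06,0,0,0,-0.4],[0,0,0.09,0,0,0,-0.4],[0,0.03,0.11,0,0,0,-0.4],[0.002,0.07,0.11,0,0,0,-0.4],[0.006,0.11,0.11,0,0,0,-0.4],[0.01,0.15,0.11,0,0,0,-0.4],[0.014,0.19,0.11,0,0,0,-0.4],[0.018,0.23,0.11,0,0,0,-0.4],[0.02,0.27,0.11,0,0,0,-0.4]]' 15
python3 -m inch '[[0.002,0.03,0,0,0,0,-0.4],[0.0035,0.048,0,0,0,0,-0.4],[0.0037,0.051,0,0,0,0,-0.4],[0.0037,0.051,0,0,0,0,-0.4],[0.0037,0.051,0,0,0,0,-0.4]]'
python3 - <<'E'
from h import *
ims=[]
for n,(cx,cy) in(("top",(244,246)),("scene",(373,205))):
    im=robot.snapshot(n)[:,:,::-1]
    ims.append(cv2.resize(im[cy-45:cy+45,cx-45:cx+45],(400,400),interpolation=cv2.INTER_CUBIC))
cv2.imwrite("pics/hold1.png",np.hstack(ims));print(robot.get_obs()["position"])
E
```

```text
time_s: 7.25
position: [0.5348, 0.112, 0.3107]
tool_rot: [1.768, 2.597, 0.0]
force: [1.6, 0.2, -0.2]
width: 0.0395
grip_force: 15.0
time_s: 7.75
position: [0.5383, 0.1604, 0.3105]
tool_rot: [-1.768, -2.597, 0.001]
force: [-0.3, 0.4, -0.1]
width: 0.0395
grip_force: 15.0
[0.5384548  0.16022719 0.31058324]
```

View pics/hold1.png

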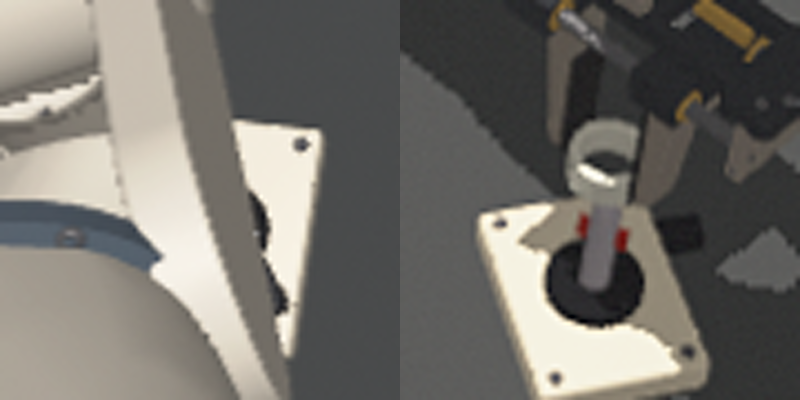

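```bash
python3 -m inch '[[0,0.0007,-0.015,0,0,0,-0.4],[0,0.0007,-0.03,0,0,0,-0.4],[0,0.0007,-0.036,0,0,0,-0.4],[0,0.0007,-0.040,0,0,0,-0.4],[0,0.0007,-0.043,0,0,0,-0.4],[0,0.0007,-0.046,0,0,0,-0.4],[0,0.0007,-0.046,0,0,0,-0.4]]'
```

```text
time_s: 8.55
position: [0.5385, 0.162, 0.2645]
tool_rot: [1.767, 2.597, 0.0]
force: [1.3, -0.3, -0.3]
width: 0.0392
grip_force: 15.0
```

```bash
python3 -m inch '[[0,0,-0.01,0,0,0,-0.4],[0,0,-0.02,0,0,0,-0.4],[0,0,-0.028,0,0,0,-0.4],[0,0,-0.033,0,0,0,-0.4],[0,0,-0.036,0,0,0,-0.4],[0,0,-0.037,0,0,0,-0.4],[0,0,-0.037,0,0,0,-0.4]]'
```

```text
time_s: 9.25
position: [0.5385, 0.162, 0.2277]
tool_rot: [-1.767, -2.597, 0.0]
force: [0.2, -0.7, -0.3]
width: 0.0398
grip_force: 15.0
```

```bash
python3 -m inch '[[0,0,-0.0005,0,0,0,-0.4],[0,0,-0.001,0,0,0,-0.4],[0,0,-0.0015,0,0,0,-0.4]]'
```

```text
time_s: 9.55
position: [0.5386, 0.162, 0.2273]
tool_rot: [1.767, 2.597, 0.0]
force: [-6.0, -1.2, 19.8]
width: 0.0399
grip_force: 15.0
```

```bash
python3 -m inch '[[0,0,0.001,0,0,0,0.1],[0,0,0.001,0,0,0,0.1],[0,0,0.001,0,0,0,0.1],[0,0,0.03,0,0,0,0.1],[0,0,0.06,0,0,0,0.1],[0,0,0.09,0,0,0,0.2],[-0.005,-0.04,0.1,0,0,0,0.3],[-0.01,-0.08,0.1,0,0,0,0.3],[-0.015,-0.12,0.1,0,0,0,0.3],[-0.02,-0.16,0.1,0,0,0,0.3]]' 8
python3 -m inch '[[-0.005,-0.04,0,0,0,0,0.3],[-0.01,-0.08,0,0,0,0,0.3],[-0.015,-0.12,0,0,0,0,0.3],[-0.02,-0.16,0,0,0,0,0.3],[-0.025,-0.2,0,0,0,0,0.3],[-0.03,-0.24,0,0,0,0,0.3],[-0.04,-0.28,0,0,0,0,0.3],[-0.04,-0.298,0,0,0,0,0.3],[-0.04,-0.298,-0.03,0,0,0,0.3],[-0.04,-0.298,-0.05,0,0,0,0.3]]'
python3 - <<'E'
from h import *
im=robot.snapshot("top")[:,:,::-1]
cv2.imwrite("pics/sp_t.png",im);im2=robot.snapshot("scene")[:,:,::-1];cv2.imwrite("pics/sp_s.png",im2)
a=cv2.resize(im[222:288,212:278],(400,400),interpolation=cv2.INTER_CUBIC);b=cv2.resize(im2[185:255,335:405],(400,400),interpolation=cv2.INTER_CUBIC)
cv2.imwrite("pics/sp.png",np.hstack([a,b]));print(robot.get_obs()["position"])
E
```

```text
time_s: 10.55
position: [0.5181, 0.0007, 0.3262]
tool_rot: [1.766, 2.597, 0.0]
force: [0.4, -1.0, 0.0]
width: 0.06
grip_force: 0.0
time_s: 11.55
position: [0.4784, -0.2964, 0.2751]
tool_rot: [1.769, 2.596, 0.0]
force: [-0.0, 0.3, -0.1]
width: 0.0596
grip_force: 0.0
[ 0.47768862 -0.29522612  0.27356   ]
```

View pics/sp.png

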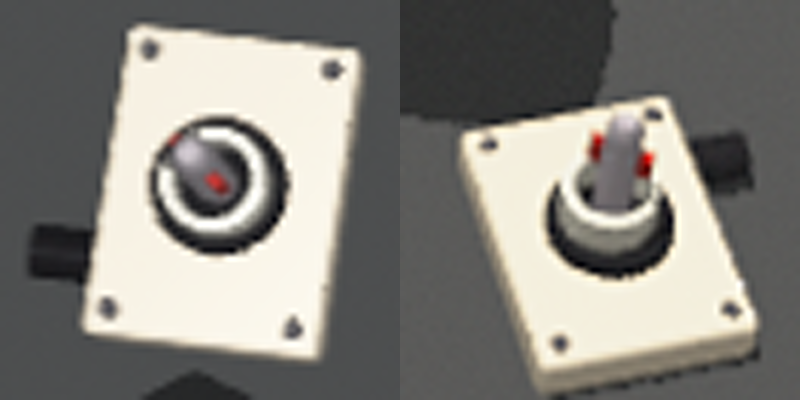

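```bash
python3 -m inch '[[0,0,-0.03,0,0,0,0.3],[0,0,-0.055,0,0,0,0.3],[0,0,-0.072,0,0,0,0.3],[0,0,-0.079,0,0,0,0.3],[0,0,-0.079,0,0,0,0.3],[0,0,-0.079,0,0,0,0.3]]'
```

```text
time_s: 12.25
position: [0.4791, -0.2961, 0.1981]
tool_rot: [1.766, 2.597, 0.0]
force: [-0.7, 0.3, 0.4]
width: 0.0598
grip_force: 0.0
```

```bash
python3 -m inch '[[0,0,-0.0015,0,0,0,0.3],[0,0,-0.003,0,0,0,0.2],[0,0,-0.003,0,0,0,-0.3],[0,0,-0.003,0,0,0,-0.3],[0,0,-0.003,0,0,0,-0.3],[0,0,-0.003,0,0,0,-0.3]]' 8
```

```text
time_s: 12.85
position: [0.4786, -0.2961, 0.1943]
tool_rot: [1.767, 2.597, -0.0]
force: [-0.9, 0.7, 3.6]
width: 0.0426
grip_force: 8.0
```

```bash
python3 -m inch '[[0,0,0,0,0,0,0.1],[0,0,0,0,0,0,0.2],[0,0,0,0,0,-8.5,0.2],[0,0,0,0,0,-17,0.2],[0,0,0,0,0,-25.5,0.2],[0,0,0,0,0,-34,0.2],[0,0,0,0,0,-42.5,0.2],[0,0,0,0,0,-51,0.2],[0,0,0,0,0,-59.5,0.2],[0,0,0,0,0,-68,0.2]]' 8
python3 -m inch '[[0,0,0,0,0,-8.5,0.2],[0,0,0,0,0,-17,0.2],[0,0,0,0,0,-22,0.2],[0,0,0,0,0,-22,0.2],[0,0,0,0,0,-22,-0.3],[0,0,0,0,0,-22,-0.3],[0,0,0,0,0,-22,-0.3],[0,0,0,0,0,-22,-0.3]]' 12
```

```text
time_s: 13.85
position: [0.4785, -0.296, 0.194]
tool_rot: [-2.921, -1.156, 0.0]
force: [0.7, -0.9, 0.2]
width: 0.0552
grip_force: 0.0
time_s: 14.65
position: [0.4785, -0.296, 0.1941]
tool_rot: [-3.086, -0.588, 0.0]
force: [0.4, -1.2, 0.5]
width: 0.0435
grip_force: 12.0
```

```bash
python3 -m inch '[[0,0,0.03,0,0,0,-0.3],[0,0,0.06,0,0,0,-0.3],[0,0,0.09,0,0,0,-0.3],[0.005,0.03,0.11,0,0,0,-0.3],[0.01,0.07,0.11,0,0,0,-0.3],[0.015,0.11,0.11,0,0,0,-0.3],[0.02,0.15,0.11,0,0,0,-0.3],[0.025,0.19,0.11,0,0,0,-0.3],[0.03,0.23,0.11,0,0,0,-0.3],[0.035,0.27,0.11,0,0,0,-0.3]]' 15
python3 -m inch '[[0.005,0.04,0,0,0,0,-0.3],[0.01,0.08,0,0,0,0,-0.3],[0.015,0.12,0,0,0,0,-0.3],[0.02,0.16,0,0,0,0,-0.3],[0.025,0.183,0,0,0,0,-0.3],[0.025,0.188,0,0,0,0,-0.3],[0.025,0.188,0,0,0,0,-0.3],[0.025,0.188,0,0,0,0,-0.3]]'
```

```text
time_s: 15.65
position: [0.5134, -0.0244, 0.3043]
tool_rot: [3.086, 0.588, 0.0]
force: [0.2, -0.3, 0.9]
width: 0.0431
grip_force: 15.0
time_s: 16.45
position: [0.5382, 0.1611, 0.3039]
tool_rot: [3.086, 0.587, -0.001]
force: [0.1, -0.9, -0.2]
width: 0.0432
grip_force: 15.0
```

```bash
python3 -m inch '[[0,0.0003,-0.015,0,0,0,-0.3],[0,0.0003,-0.03,0,0,0,-0.3],[0,0.0003,-0.036,0,0,0,-0.3],[0,0.0003,-0.040,0,0,0,-0.3],[0,0.0003,-0.043,0,0,0,-0.3],[0,0.0003,-0.046,0,0,0,-0.3],[0,0.0003,-0.046,0,0,0,-0.3]]'
```

```text
time_s: 17.15
position: [0.5385, 0.1622, 0.2581]
tool_rot: [-3.086, -0.587, -0.0]
force: [0.8, 0.7, -0.7]
width: 0.0431
grip_force: 15.0
```

```bash
python3 -m inch '[[0,0,-0.008,0,0,0,-0.3],[0,0,-0.014,0,0,0,-0.3],[0,0,-0.017,0,0,0,-0.3],[0,0,-0.0185,0,0,0,-0.3],[0,0,-0.0192,0,0,0,-0.3],[0,0,-0.0192,0,0,0,-0.3]]'
```

```text
time_s: 17.75
position: [0.5384, 0.1623, 0.239]
tool_rot: [3.086, 0.587, -0.001]
force: [-0.6, -0.6, -0.2]
width: 0.043
grip_force: 15.0
```

```bash
python3 -m inch '[[0,0,-0.0006,0,0,0,-0.3],[0,0,-0.0012,0,0,0,-0.3],[0,0,-0.0017,0,0,0,-0.3]]'
```

```text
time_s: 18.05
position: [0.5386, 0.1623, 0.2386]
tool_rot: [-3.086, -0.587, -0.0]
force: [-7.0, -2.1, 21.8]
width: 0.0435
grip_force: 15.0
```

```bash
python3 -m inch '[[0,0,0.001,0,0,0,0.15],[0,0,0.001,0,0,0,0.15],[0,0,0.001,0,0,0,0.15],[0,0,0.03,0,0,0,0.15],[0,0,0.06,0,0,0,0.15],[0,0,0.09,0,0,0,0.2],[0.005,-0.04,0.09,0,0,5,0.3],[0.01,-0.08,0.09,0,0,10,0.3],[0.015,-0.12,0.09,0,0,14.5,0.3],[0.02,-0.16,0.09,0,0,14.5,0.3]]' 8
python3 -m inch '[[0.005,-0.04,0,0,0,0,0.3],[0.01,-0.08,0,0,0,0,0.3],[0.015,-0.12,0,0,0,0,0.3],[0.02,-0.16,-0.03,0,0,0,0.3],[0.0265,-0.2,-0.06,0,0,0,0.3],[0.0265,-0.225,-0.06,0,0,0,0.3],[0.0265,-0.227,-0.06,0,0,0,0.3],[0.0265,-0.227,-0.06,0,0,0,0.3],[0.0265,-0.227,-0.06,0,0,0,0.3]]'
python3 - <<'E'
from h import *
im=robot.snapshot("top")[:,:,::-1];im2=robot.snapshot("scene")[:,:,::-1]
cv2.imwrite("pics/w_t.png",im)
a=cv2.resize(im[222:288,212:278],(400,400),interpolation=cv2.INTER_CUBIC);b=cv2.resize(im2[185:255,335:405],(400,400),interpolation=cv2.INTER_CUBIC)
cv2.imwrite("pics/w.png",np.hstack([a,b]));print(robot.get_obs()["position"])
E
```

```text
time_s: 19.05
position: [0.5585, 0.0009, 0.3272]
tool_rot: [2.986, 0.976, 0.0]
force: [0.4, 0.2, 0.2]
width: 0.0598
grip_force: 0.0
time_s: 19.95
position: [0.5851, -0.2238, 0.2676]
tool_rot: [-2.987, -0.972, -0.001]
force: [-0.2, -1.0, 0.2]
width: 0.0596
grip_force: 0.0
[ 0.58519755 -0.22350627  0.2677447 ]
```

View pics/w.png

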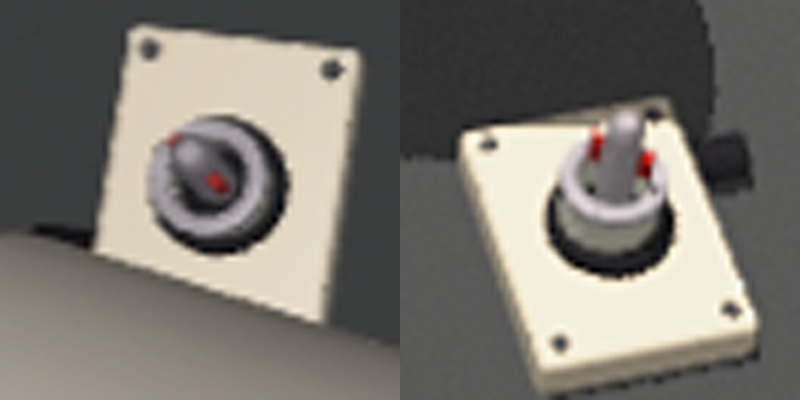

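```bash
python3 -m inch '[[0,-0.001,-0.03,0,0,0,0.3],[0,-0.001,-0.055,0,0,0,0.3],[0,-0.001,-0.067,0,0,0,0.3],[0,-0.001,-0.07,0,0,0,0.3],[0,-0.001,-0.07,0,0,0,-0.5],[0,-0.001,-0.07,0,0,0,-0.5],[0,-0.001,-0.07,0,0,0,-0.5],[0,-0.001,-0.07,0,0,0,-0.5],[0,-0.001,-0.07,0,0,0,-0.5]]' 10
python3 - <<'E'
from h import *
T=cv2.imread("pics/w_t.png");H,Sa,V=cv2.split(cv2.cvtColor(T,cv2.COLOR_BGR2HSV))
# grey-lilac washer pixels: outline within boss area, dark boss/cream excluded
b,g,r=[c.astype(int) for c in cv2.split(T)]
m=((b-g)>3)&(V>90); comps("top",T,m,(228,236,268,272),.054,8); comps("top",T,m,(228,236,268,272),.048,8)
g=cv2.cvtColor(T,cv2.COLOR_BGR2GRAY)[240:262,234:256];print(g)
for z in(.09,.084):print(proj("top",(.5385,.162,z)),proj("top",(.5405,.162,z)),proj("top",(.5385,.164,z)))
E
```

```text
time_s: 20.95
position: [0.5854, -0.2259, 0.1983]
tool_rot: [2.987, 0.971, 0.002]
force: [0.3, 1.8, 7.1]
width: 0.0356
grip_force: 10.0
top px [245.8 250.7] area 245.0 rect [536.5 160.5] [38.9 40.4] 43.3
top px [245.8 250.7] area 245.0 rect [537.7 161.5] [39.1 40.7] 43.3
[[208 208 209 209 209 209 209 209 209 209 209 209 210 210 211 210 210 210
  210 211 210 210]
 [208 208 209 209 209 209 209 209 209 209 170 155 130 110  92  84  96 158
  202 210 210 210]
 [208 208 209 209 209 209 209 209 190 167 158 156 157 154 148 124  89  68
   75 123 198 211]
 [209 208 210 209 209 209 191 169 165 166 168 169 169 165 161 157 153 140
   72  45  91 160]
 [209 209 209 209 209 192 137 102 104 108 107 125 133 147 150 158 162 158
  145  83  41  57]
 [209 209 209 209 161 127  89  96 124 141 115  94  90  89  87 101 148 157
  157 151  80  31]
 [209 209 209 156 151 147  99 130 154 158 146 115  89  74  64  62  82 134
  155 160 109  48]
 [209 209 209 164 159 154 107 143 161 161 147 120  94  81  51  33  35  79
  144 161 158  82]
 [209 209 200 171 167 159 108 115 148 148 131 113  95  84  67  39  28  34
  128 158 
[... 686 characters left out ...]
154 143  97  45  28  28  29  31  31  76 137 162
  182 159  97  84]
 [210 210 211 154  97 140 156 155 151 123  84  81  84  85 137 152 163 179
  167 106 100  64]
 [210 210 210 155  73  64 140 158 157 153 151 152 152 157 163 173 183 168
  109 101  72  38]
 [210 210 210 208 129  43  63 132 155 161 161 164 172 174 177 158 120  88
   99  66  37  30]
 [211 211 211 211 208 128  43  38  46  82 132 140 141 127 109  92  85  71
   46  33  31  23]
 [210 211 211 211 211 208 127  41  29  33  43  52  55  51  48  39  36  34
   31  27  19  98]]
[242.3725978  246.86801441] [242.36837397 245.95483577] [241.4432301  246.90915954]
[242.87670797 247.4202231 ] [242.87227603 246.51188441] [241.95246905 247.46112696]
```

```bash
python3 -m inch '[[0,0,0,0,0,0,0.2],[0,0,0,0,0,0,0.35],[0,0,0,0,0,8.5,0.35],[0,0,0,0,0,17,0.35],[0,0,0,0,0,25.5,0.35],[0,0,0,0,0,34,0.35],[0,0,0,0,0,42.5,0.35],[0,0,0,0,0,51,0.35],[0,0,0,0,0,59.5,0.35],[0,0,0,0,0,68,0.35]]' 8
python3 -m inch '[[0,0,0,0,0,8.5,0.2],[0,0,0,0,0,17,0.2],[0,0,0,0,0,22,0.2],[0,0,0,0,0,22,0.2],[0,0,0,0,0,22,-0.5],[0,0,0,0,0,22,-0.5],[0,0,0,0,0,22,-0.5],[0,0,0,0,0,22,-0.5],[0,0,0,0,0,22,-0.5]]' 20
```

```text
time_s: 21.95
position: [0.5849, -0.2257, 0.197]
tool_rot: [-1.926, -2.482, 0.0]
force: [0.4, 0.2, 0.1]
width: 0.0623
grip_force: 0.0
time_s: 22.85
position: [0.585, -0.2257, 0.1972]
tool_rot: [1.426, 2.799, 0.0]
force: [-0.1, 0.0, -1.0]
width: 0.0359
grip_force: 20.0
```

```bash
python3 -m inch '[[0,0,0.03,0,0,0,-0.5],[0,0,0.06,0,0,0,-0.5],[0,0,0.09,0,0,0,-0.5],[0.005,0.03,0.105,0,0,-8,-0.5],[0.01,0.07,0.105,0,0,-16,-0.5],[0.015,0.11,0.105,0,0,-24,-0.5],[0.02,0.15,0.105,0,0,-32,-0.5],[0.025,0.19,0.105,0,0,-40,-0.5],[0.03,0.23,0.105,0,0,-48,-0.5],[0.035,0.27,0.105,0,0,-56,-0.5]]' 30
python3 -m inch '[[0.005,0.04,0,0,0,-8,-0.5],[0.01,0.08,0,0,0,-14,-0.5],[0.015,0.11,0,0,0,-14,-0.5],[0.019,0.117,0,0,0,-14,-0.5],[0.019,0.1177,0,0,0,-14,-0.5],[0.019,0.1177,0,0,0,-14,-0.5],[0.019,0.1177,0,0,0,-14,-0.5]]'
python3 - <<'E'
from h import *
im=robot.snapshot("scene")[:,:,::-1];cv2.imwrite("pics/b_s.png",im)
cv2.imwrite("pics/b.png",cv2.resize(im[160:250,330:420],(600,600),interpolation=cv2.INTER_CUBIC))
E
```

```text
time_s: 23.85
position: [0.6198, 0.0459, 0.3021]
tool_rot: [-2.578, -1.795, 0.001]
force: [1.0, 0.3, -0.9]
width: 0.0355
grip_force: 30.0
time_s: 24.55
position: [0.6388, 0.1606, 0.3021]
tool_rot: [2.774, 1.474, -0.001]
force: [-0.4, 0.3, -1.1]
width: 0.0357
grip_force: 30.0
```

View pics/b.png

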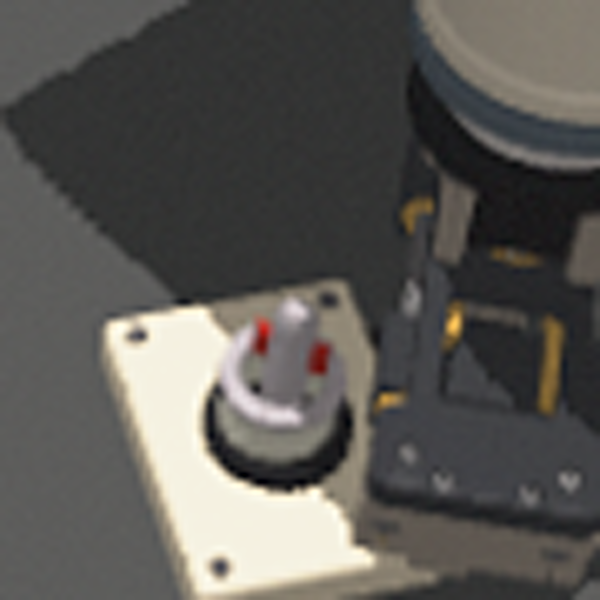

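The picture shows the gripper about 100 mm past the spindle in +x, from a sign slip of mine in the x shift; nothing was touched. I'll move it back.

```bash
python3 -m inch '[[-0.03,0.001,0,0,0,0,-0.5],[-0.06,0.001,0,0,0,0,-0.5],[-0.09,0.001,0,0,0,0,-0.5],[-0.0998,0.001,0,0,0,0,-0.5],[-0.0998,0.001,0,0,0,0,-0.5],[-0.0998,0.001,0,0,0,0,-0.5],[-0.0998,0.001,0,0,0,0,-0.5]]' 
python3 -m inch '[[0,0,-0.01,0,0,0,-0.5],[0,0,-0.015,0,0,0,-0.5],[0,0,-0.018,0,0,0,-0.5],[0,0,-0.021,0,0,0,-0.5],[0,0,-0.023,0,0,0,-0.5]]'
```

```text
time_s: 25.3
position: [0.5405, 0.1629, 0.3025]
tool_rot: [2.773, 1.475, 0.002]
force: [0.8, -0.4, -2.1]
width: 0.0359
grip_force: 30.0
time_s: 25.8
position: [0.5392, 0.163, 0.2787]
tool_rot: [-2.773, -1.476, 0.001]
force: [-0.1, 0.3, -1.0]
width: 0.0358
grip_force: 30.0
```

```bash
python3 -m inch '[[0,-0.0007,-0.001,0,0,0,-0.5],[0,-0.0007,-0.003,0,0,0,-0.5],[0,-0.0007,-0.005,0,0,0,-0.5],[0,-0.0007,-0.007,0,0,0,-0.5],[0,-0.0007,-0.007,0,0,0,-0.5]]'
```

```text
time_s: 26.3
position: [0.5392, 0.1623, 0.272]
tool_rot: [2.773, 1.476, -0.0]
force: [0.9, -0.0, -2.2]
width: 0.0354
grip_force: 30.0
```

```bash
python3 -m inch '[[0,0,-0.002,0,0,0,-0.5],[0,0,-0.004,0,0,0,-0.5],[0,0,-0.0055,0,0,0,-0.5],[0,0,-0.0055,0,0,0,-0.5]]'
```

```text
time_s: 26.7
position: [0.5393, 0.1623, 0.2668]
tool_rot: [2.773, 1.476, 0.0]
force: [0.2, 0.1, 2.6]
width: 0.0356
grip_force: 30.0
```

It now rests on the keys at about 4 N. I'll sweep clockwise in 4° steps and stop as soon as the upward force drops.

```bash
cat > g.py <<'E'
import sys
from bench import robot
o=robot.get_obs();f=o["force"];t=o["ft_torque"]
print(o["time_s"],o["position"].round(4),f.round(1),t.round(3)); sys.exit(0 if f[2]>0.8 and abs(t[2])<.25 else 1)
E
python3 -m inch '[[0,0,0,0,0,-2,-0.5],[0,0,0,0,0,-4,-0.5],[0,0,0,0,0,-4,-0.5]]' >/dev/null; python3 g.py && 
python3 -m inch '[[0,0,0,0,0,-2,-0.5],[0,0,0,0,0,-4,-0.5],[0,0,0,0,0,-4,-0.5]]' >/dev/null; python3 g.py && 
python3 -m inch '[[0,0,0,0,0,-2,-0.5],[0,0,0,0,0,-4,-0.5],[0,0,0,0,0,-4,-0.5]]' >/dev/null&& python3 g.py && 
python3 -m inch '[[0,0,0,0,0,-2,-0.5],[0,0,0,0,0,-4,-0.5],[0,0,0,0,0,-4,-0.5]]' >/dev/null&& python3 g.py && 
python3 -m inch '[[0,0,0,0,0,-2,-0.5],[0,0,0,0,0,-4,-0.5],[0,0,0,0,0,-4,-0.5]]' >/dev/null&& python3 g.py
```

```text
27.0 [0.5393 0.1624 0.267 ] [-0.7  0.4  2.2] [0.097 0.025 0.007]
27.3 [0.5393 0.1624 0.267 ] [-0.7  1.2  1.7] [0.227 0.002 0.039]
27.6 [0.5392 0.1622 0.2666] [ 0.5 -0.1 -0. ] [-0.006 -0.135 -0.058]
```

```bash
python3 -m inch '[[0,0,-0.0005,0,0,0,-0.5],[0,0,-0.001,0,0,0,-0.5],[0,0,-0.001,0,0,0,-0.5]]' >/dev/null; python3 g.py
```

```text
27.9 [0.5392 0.1622 0.2655] [ 1.   0.5 -1.6] [-0.094 -0.163  0.004]
```

Contact force is gone, so the keys are in the slots. Now lowering slowly.

```bash
python3 -m inch '[[0,0,-0.001,0,0,0,-0.5],[0,0,-0.002,0,0,0,-0.5],[0,0,-0.003,0,0,0,-0.5],[0,0,-0.004,0,0,0,-0.5],[0,0,-0.004,0,0,0,-0.5]]' >/dev/null; python3 g.py;
```

```text
28.4 [0.5392 0.1623 0.2615] [ 0.1 -0.3 -1.4] [ 0.019 -0.123  0.015]
```

```bash
python3 -m inch '[[0,0,-0.0025,0,0,0,-0.5],[0,0,-0.005,0,0,0,-0.5],[0,0,-0.0075,0,0,0,-0.5],[0,0,-0.0095,0,0,0,-0.5],[0,0,-0.011,0,0,0,-0.5],[0,0,-0.012,0,0,0,-0.5],[0,0,-0.012,0,0,0,-0.5]]' >/dev/null; python3 g.py;
```

```text
29.1 [0.5392 0.1623 0.2496] [ 1.2  0.5 -2.2] [-0.025 -0.19  -0.064]
```

```bash
python3 -m inch '[[0,0,-0.0005,0,0,0,-0.5],[0,0,-0.001,0,0,0,-0.5],[0,0,-0.001,0,0,0,-0.5]]' >/dev/null; python3 g.py && echo contact || python3 -m inch '[[0,0,-0.0003,0,0,0,-0.5],[0,0,-0.0006,0,0,0,-0.5],[0,0,-0.0006,0,0,0,-0.5]]'; python3 g.py
```

```text
29.4 [0.5392 0.1623 0.2487] [ 0.3  0.3 -1.9] [ 0.001 -0.181  0.023]
time_s: 29.7
position: [0.5392, 0.1623, 0.2482]
tool_rot: [2.912, 1.178, 0.0]
force: [0.5, 0.4, -0.8]
width: 0.0357
grip_force: 30.0
29.7 [0.5392 0.1623 0.2482] [ 0.5  0.4 -0.8] [ 0.006 -0.09   0.005]
```

```bash
python3 -m inch '[[0,0,-0.0003,0,0,0,-0.5],[0,0,-0.0003,0,0,0,0],[0,0,-0.0003,0,0,0,0.1],[0,0,-0.0003,0,0,0,0.1],[0,0,0.03,0,0,0,0.1],[0,0,0.07,0,0,0,0.1],[-0.02,-0.03,0.1,0,0,0,0.1],[-0.05,-0.07,0.1,0,0,0,0.1],[-0.08,-0.11,0.1,0,0,0,0.1],[-0.1,-0.15,0.1,0,0,0,0.1]]'
python3 -m inch '[[-0.03,-0.04,0,0,0,0,0.1],[-0.06,-0.08,0,0,0,0,0.1],[-0.09,-0.12,0,0,0,0,0.1],[-0.1,-0.16,0,0,0,0,0.1],[-0.1,-0.16,0,0,0,0,0.1]]'
python3 - <<'E'
from h import *
im=robot.snapshot("top")[:,:,::-1];im2=robot.snapshot("scene")[:,:,::-1]
a=cv2.resize(im[222:288,212:278],(400,400),interpolation=cv2.INTER_CUBIC);b=cv2.resize(im2[185:255,335:405],(400,400),interpolation=cv2.INTER_CUBIC)
cv2.imwrite("pics/f.png",np.hstack([a,b]))
H,Sa,V=cv2.split(cv2.cvtColor(im,cv2.COLOR_BGR2HSV))
for z in(.076,.08):comps("top",im,(H>10)&(H<40)&(Sa>90)&(V>70),(225,230,270,275),z)
E
```

```text
time_s: 30.7
position: [0.4371, 0.0113, 0.3482]
tool_rot: [-2.912, -1.179, 0.001]
force: [0.6, -0.8, 0.3]
width: 0.0502
grip_force: 0.0
time_s: 31.2
position: [0.3377, -0.151, 0.3485]
tool_rot: [2.914, 1.17, 0.0]
force: [-0.1, 1.2, 1.1]
width: 0.0503
grip_force: 0.0
top px [245.2 249.7] area 268.5 rect [535.9 158.5] [39.7 36.5] 43.8
top px [245.2 249.7] area 268.5 rect [535.  157.8] [39.5 36.3] 43.8
```

View pics/f.png

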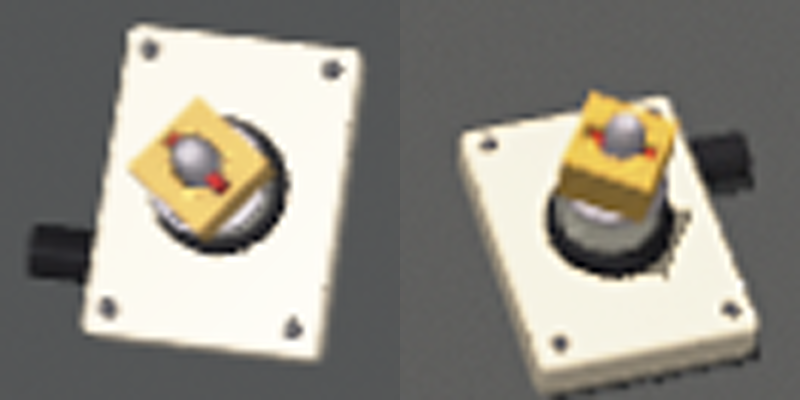

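The bushing sits level on the washer. The red keys are in its slots, just below its top face, the nose stands out above, and the spacer and washer lie flat below.

```bash
python3 -c "
from bench import robot
print(robot.finish_job())"
```

```text
the job is handed in; nothing more can be done
None
```

The spacer, washer and bushing are on the spindle in that order, each let go once home, with the bushing's slots over the keys, and the job was handed in at about 31 s; along the way my first grasp missed and nudged the spacer about 15 mm on the mat, and contact on the bushing read about 4 N at most.

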